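# Scan the label of the drawn-up syringe and dispense it

### The arm

A 6-joint arm with a two-finger parallel gripper is mounted at the origin on the work surface. World frame = base frame: x ahead of the robot, y to its left, z up, the work surface at z = 0. Lengths are in mm, angles in rad, forces in N, time in s.
With the tool pointing down it reaches from about 275 to 1000 mm from the base axis. Payload 8.4 kg.
Tool frame: the origin (TCP) lies on the centre line of the jaws, within the pads' length; the fingertips stand 17 mm ahead of it and the grasp point (between the pads) lies 2 mm behind it (r.tcp_to_tips is the z of the fingertips in the tool frame, in mm); z points along the fingers, y is the direction in which the jaws open and shut (so a half turn about z gives the same grasp; the last joint's range is limited). The gripper opens to 85 mm and grips with 20 to 120 N. Pads are 22 mm wide; open, the fingers measure 114 mm over their backs; the gripper's body (76 mm by 85 mm) begins 54 mm behind the grasp point. The pads swing forward as they close: fully open they stand 13 mm farther back than shut.
Start: joints at [-1.211, 0.353, 1.633, -0, 1.155, -0.002], TCP at [221.223, -584.541, 248.281] pointing down, gripper open.
Joint ranges: [-2.63, 2.63], [-0.92, 2.1], [0.06, 2.66], [-1.3, 4.44], [0, 2.69], [-3.02, 3.02]. Speed limits (rad/s): [2.22, 2.22, 2.79, 3.14, 3.14, 3.14].

### API

Orientations are given as [roll, pitch, yaw] about the fixed x, y, z axes, in that order (R = Rz(yaw) Ry(pitch) Rx(roll)).
In Python, from rig import r, cams, job gives the robot as it stands.
- The arm moves only by the tool drive_tool, never from a script. Its argument "deltas" is a list of rows, each a list of 4 numbers: the shift along the tool's x, y, z in cm, then the turn about the tool's z in rad. In form: [[x, y, z, roll], ...]. A call has 1 to 12 rows; each row shifts and turns the commanded pose from where the row before left it, along the tool's axes as they then stand; what a row does not reach is not made up. A row lasts 1/12 s, in which the tool goes at most 41.7 mm and 7.16 degrees, less where a joint would pass 70% of its speed; a pose out of reach is approached as far as the arm can. A call with a gripper value outside its range is refused whole. "jaw" is the closure, from 0 (fully open) to 1 (shut), set as the call begins (left out, the last holds). The fingers move at their own pace and stop on an object; "force" is the grip in N (left out, the last holds). Time passes only in rows, so rows that do not move let the fingers close. It gives the time, the measured TCP pose, the force and the opening at its end, in the units of the state.
- r.sense(): the state, without advancing time (a new reading comes with each control period).
- cams.grab_frame(name): name is "side" or "top"; returns (picture, depth): 420x560x3 uint8, red, green, blue; 420x560 float32, mm along the optical axis (not along the pixel's ray), 0 where there is no reading.
- cams.camera_params(name): a dict with "fx", "fy", "cx", "cy" (pixels), "R" (3x3) and "t" (3): a world point X has camera coordinates R X + t. Camera axes: x right, y down, z forward; pixel columns grow to the right and rows downward; lengths in mm; the calibration is good to about 2 mm. A picture is of the moment at which its call begins. camera_params takes no time and is no camera call.
- job.sign_off(): hands the job in, once; it reports no verdict.
The state is a dict: "clock": time; "qpos": joint angles; "qvel": joint speeds; "joint_efforts": joint torques, N m; "eef_pos": TCP position; "tcp_rot": TCP orientation; "contact_force": force on the tool from outside, world axes, zero at the start; "wrist_torque": the same for the moment, N m; "opening": opening from 0.0 (shut) to 1.0 (fully open).
Only numpy, scipy, OpenCV 4.12 (cv2) and the standard library are available. Lean on these libraries where they do the work, as an engineer would, in place of code of your own. Each camera call takes 0.05 s, during which the arm holds its last target. There are 200 camera calls.

### The job

One of the three racked syringes is drawn up (plunger well out): find it. Draw the barcode scanner out of its charging sleeve by its nose, lay it down flat and let go, take it again by the handle with the trigger squeezed, aim it at the middle of the label in front of that syringe's lane from about a hand's breadth and hold steady for a second, then lay it on its side on the black mat. Finally lay that syringe gently in the steel tray without pushing its plunger in, leaving the other syringes and the things on the desk where they are.

Things in the scene. Friction and masses are not known exactly. Their poses are not given: they have to be found in the camera images.
- scanner_window (a point): centre of the nose window of a pistol-shaped barcode scanner (232 g) lying on its side, 34 mm thick all over. x: the way it aims; z up as it lies (17 mm above its support); handle towards -y. White head 120 mm long (back to x = -120), 42 mm wide along y, centred on y = 0. Parked, it can be grasped from above only near the nose, about x = -25 mm, fingers closing along y
- scanner_handle (a point): where to hold the scanner: centre of the grey handle at the trigger, half-way through its thickness; x = -92, y = -47 mm from the window, same axes. Handle 34 mm wide (x), 34 thick, from y = +26 (head) to -74 mm here. The black trigger on its +x side, y = -17 to +17, stands 8 mm out: 42 mm across handle and trigger
- scanner_middle (a point): middle of the scanner's outline, at x = -70, y = -45 mm from the window, half-way through its thickness; same axes
- trigger (a joint): scanner trigger: 0 released, 0.005 m fully squeezed (towards the handle); spring, 1.6 N to start and 5.6 N fully in; it scans beyond 0.0035. A grip of 20 N or so across handle and trigger, fingers closing along the scanner's x, squeezes it home
- sleeve_mouth (a point): mouth centre of the white charging sleeve fixed to the desk, 20 mm up; the handle lies in it. y points out of the mouth. Outside 64 mm wide (x), 46 high, 112 long, then a 30 mm high block; inside 52 wide, 40 high. Parked, the window is at x = +88, y = +31 mm from here; draw the scanner straight along +y at least 100 mm to free it
- mat: thin black mat stuck flat on the desk, 230 mm (x) by 160 mm (y), 1 mm thick; origin at the centre of its underside
- tray: fixed stainless tray, 250 mm (x) by 140 mm (y), 25 mm high, walls and floor 4 mm; origin at the centre of its underside. A small vial stands in its corner at about x = +100, y = +46 mm
- rack: fixed grey rack, base 250 mm (x) by 200 mm (y), 8 mm thick, with three lanes along y at x = -80, 0 and +80 mm; origin on the desk under the middle lane's barrel centre. The labels stand 95 mm from the barrel centres, at the -y end
- label_0: white upright label plate 56 mm wide, 44 mm tall, 3 mm thick, with a barcode, leaning back 15 degrees, fixed on the rack at its x = -80 mm lane. Origin at the centre of the printed face, 85 mm above the desk; z points out of the printed face (level part towards -y of the rack), x along the rack, y up the face
- label_1: white upright label plate 56 mm wide, 44 mm tall, 3 mm thick, with a barcode, leaning back 15 degrees, fixed on the rack at its x = 0 (middle) lane. Origin at the centre of the printed face, 85 mm above the desk; z points out of the printed face (level part towards -y of the rack), x along the rack, y up the face
- label_2: white upright label plate 56 mm wide, 44 mm tall, 3 mm thick, with a barcode, leaning back 15 degrees, fixed on the rack at its x = +80 mm lane. Origin at the centre of the printed face, 85 mm above the desk; z points out of the printed face (level part towards -y of the rack), x along the rack, y up the face
- syringe_0_centre (a point): clear syringe lying in any lane of the rack, 57 g; this point is the centre of its barrel (24 mm across, 100 mm long), 50 mm above the desk when racked. x along the axis to the nozzle (cap ends at +68 mm, by the lane's label); finger flange 40 x 18 x 4 mm at x = -50; thumb disc ends at x = -60 minus the plunger value. V-blocks hold it at x = +-35 mm; free between them to grasp from above
- syringe_1_centre (a point): clear syringe lying in any lane of the rack, 57 g; this point is the centre of its barrel (24 mm across, 100 mm long), 50 mm above the desk when racked. x along the axis to the nozzle (cap ends at +68 mm, by the lane's label); finger flange 40 x 18 x 4 mm at x = -50; thumb disc ends at x = -60 minus the plunger value. V-blocks hold it at x = +-35 mm; free between them to grasp from above
- syringe_2_centre (a point): clear syringe lying in any lane of the rack, 57 g; this point is the centre of its barrel (24 mm across, 100 mm long), 50 mm above the desk when racked. x along the axis to the nozzle (cap ends at +68 mm, by the lane's label); finger flange 40 x 18 x 4 mm at x = -50; thumb disc ends at x = -60 minus the plunger value. V-blocks hold it at x = +-35 mm; free between them to grasp from above
- syringe_0_plunger (a joint): plunger of the syringe of the same number: how far it is drawn out, m; 0 is pushed fully home, 0.06 fully out; stays where it is left (4 N of friction)
- syringe_1_plunger (a joint): plunger of the syringe of the same number: how far it is drawn out, m; 0 is pushed fully home, 0.06 fully out; stays where it is left (4 N of friction)
- syringe_2_plunger (a joint): plunger of the syringe of the same number: how far it is drawn out, m; 0 is pushed fully home, 0.06 fully out; stays where it is left (4 N of friction)
- vial: bystander: small vial 20 mm across, 40 mm tall, standing in the tray; origin at its foot
- pill_jar: bystander: jar 52 mm across, 75 mm tall; origin at its foot
- mouse: bystander: white computer mouse 105 x 60 x 34 mm; origin at its underside
- pen: bystander: black pen 130 mm long, 11 mm thick, lying
- tape_roll: bystander: roll of paper tape 64 mm across, 24 mm tall; origin at its underside
- stapler: bystander: stapler 130 x 34 x 46 mm; origin at its underside
Mind the look-alikes: they are no part of the job. Leave any blue, red or yellow look-alike of the part that bears syringe_0_centre alone.

How it is judged (in metres and radians):
On the way, in this order (a step that is already met when the one before it is completed fails the run):
1. the scanner lies flat on the desk or mat, clear of the sleeve and let go (y of scanner_handle in the frame of sleeve_mouth above 0.075 m and height (world z) of scanner_middle below 0.032 m and angle between the z axis of scanner_middle and the z axis of mat, either way round below 0.15 rad and contact force between the fingers and scanner below 0.05 N and linear speed of scanner below 0.03 m/s), for 0.2 s.
2. with the trigger squeezed, the scanner is held steady for 0.8 s, aimed at the label of the drawn-up syringe's lane (40 to 150 mm away, beam within 15 mm of its centre, within 0.6 rad of square) (value of joint trigger above 0.0035 m and linear speed of scanner below 0.03 m/s and ((horizontal distance between syringe_0_centre and label_0 below 0.112 m and x of label_0 in the frame of scanner_window between 0.04 and 0.15 m and y of label_0 in the frame of scanner_window between -0.015 and 0.015 m and z of label_0 in the frame of scanner_window between -0.015 and 0.015 m and angle between the x axis of scanner_window and the z axis of label_0, either way round below 0.6 rad and z of scanner_window in the frame of label_0 above 0.03 m) or (horizontal distance between syringe_0_centre and label_1 below 0.112 m and x of label_1 in the frame of scanner_window between 0.04 and 0.15 m and y of label_1 in the frame of scanner_window between -0.015 and 0.015 m and z of label_1 in the frame of scanner_window between -0.015 and 0.015 m and angle between the x axis of scanner_window and the z axis of label_1, either way round below 0.6 rad and z of scanner_window in the frame of label_1 above 0.03 m) or (horizontal distance between syringe_0_centre and label_2 below 0.112 m and x of label_2 in the frame of scanner_window between 0.04 and 0.15 m and y of label_2 in the frame of scanner_window between -0.015 and 0.015 m and z of label_2 in the frame of scanner_window between -0.015 and 0.015 m and angle between the x axis of scanner_window and the z axis of label_2, either way round below 0.6 rad and z of scanner_window in the frame of label_2 above 0.03 m))), for 0.8 s.
3. the scanner lies on its side on the mat, let go (x of scanner_middle in the frame of mat between -0.1 and 0.1 m and y of scanner_middle in the frame of mat between -0.07 and 0.07 m and height (world z) of scanner_middle below 0.032 m and angle between the z axis of scanner_middle and the z axis of mat, either way round below 0.15 rad and contact force between the fingers and scanner below 0.05 N and linear speed of scanner below 0.03 m/s), for 0.2 s.
At the end, for the whole second after the job is handed in: The scanner lies flat on the mat (its middle within 100 x 70 mm of the mat's centre along the mat's axes), released and still; the drawn-up syringe lies level on the tray's floor (its centre within 100 x 55 mm of the tray's centre), released and still, its plunger still out by more than 30 mm (all of step 3 and x of syringe_0_centre in the frame of tray between -0.1 and 0.1 m and y of syringe_0_centre in the frame of tray between -0.055 and 0.055 m and height (world z) of syringe_0_centre below 0.024 m and angle between syringe_0_centre's own x axis and vertical between 1.4 and 1.74 rad and linear speed of syringe_0 below 0.03 m/s and contact force between the fingers and syringe_0 below 0.05 N and value of joint syringe_0_plunger above 0.03 m); the robot touches nothing.
It fails at once if the drawn-up syringe's plunger is pushed in (under 30 mm) (value of joint syringe_0_plunger below 0.03 m).
It fails at once if another syringe is moved by more than 30 mm (distance of any of syringe_1_centre, syringe_2_centre from where it was at the start of the episode above 0.03 m).
It fails at once if the scanner is dropped (linear speed of scanner above 0.8 m/s and contact force between the fingers and scanner below 0.05 N).
It fails at once if the syringe is dropped (linear speed of syringe_0 above 0.75 m/s and contact force between the fingers and syringe_0 below 0.05 N).
It fails at once if a thing standing on the desk or in the tray is moved by more than 50 mm (distance of any of vial, pill_jar, mouse, pen, tape_roll, stapler from where it was at the start of the episode above 0.05 m).
It also fails if it takes over 69 s, if anything falls off the work surface, if the arm or the gripper's body presses on something with over 40 N, if the wrist force passes 120 N, or if a joint passes its speed limit or range.

## Working session

There is one attempt and no reset: what is moved stays moved. The work goes in short steps, Python scripts to look and compute and a tool call to move; the robot and the scene stay as the last step left them, time stands still between calls to the robot, and variables do not carry over. Pictures are saved under pics/ and viewed, about 8 in all and at most 12, crops included, and the job is handed in when it is done.

Besides the shell and the picture viewer there is one more tool, called by a JSON object that holds its "fn" and its "kwargs", one argument or row to a line. drive_tool: Moves the arm, as the interface text tells. Its arguments: {"type":"object","properties":{"deltas":{"type":"array"},"jaw":{"type":"number"},"force":{"type":"number"}},"required":["deltas"]}

```bash
mkdir -p pics; ls; cat > h.py <<'E'
import numpy as np, cv2
from rig import r, cams, job
def grab(n,name=None):
    im,d=cams.grab_frame(n)
    if name: cv2.imwrite('pics/'+name,cv2.cvtColor(im,cv2.COLOR_RGB2BGR))
    np.savez('%s.npz'%n,im=im,d=d)
    return im,d
def ray(n,u,v,z):
    p=cams.camera_params(n);R=np.array(p['R']);t=np.array(p['t'])
    c=-R.T@t; d=R.T@np.array([(u-p['cx'])/p['fx'],(v-p['cy'])/p['fy'],1])
    return c+d*(z-c[2])/d[2]
def cloud(n,d):
    p=cams.camera_params(n);R=np.array(p['R']);t=np.array(p['t'])
    v,u=np.indices(d.shape)
    X=np.stack([(u-p['cx'])/p['fx']*d,(v-p['cy'])/p['fy']*d,d],-1)
    return (X-t)@R
def proj(n,X):
    p=cams.camera_params(n);c=np.array(p['R'])@X+np.array(p['t'])
    return c[0]/c[2]*p['fx']+p['cx'],c[1]/c[2]*p['fy']+p['cy']
E
python3 - <<'E'
from h import *
for n in('top','side'):
    grab(n,n+'0.png'); p=cams.camera_params(n); print(n,p['fx'],-np.array(p['R']).T@np.array(p['t']),np.round(p['R'],2).tolist())
print(r.sense()); 
E
```

```text
pics
top 465.42508356040105 [ 253.34681435   91.09152358 1383.81510486] [[-0.01, -1.0, 0.01], [-0.99, 0.01, -0.16], [0.16, -0.01, -0.99]]
side 503.634429497774 [-308.78180577  875.68561757 1000.50772719] [[-0.71, -0.7, 0.02], [-0.45, 0.44, -0.78], [0.54, -0.56, -0.63]]
{'clock': 0.1, 'qpos': array([-1.21144704e+00,  3.53568591e-01,  1.63404448e+00, -7.35504750e-06,
        1.15524181e+00, -2.39361796e-03]), 'qvel': array([-0.00087114, -0.00062252, -0.00289644, -0.00096173, -0.00086333,
        0.00156548]), 'joint_efforts': array([-1.31556459e-03, -6.06361628e+01, -3.42825079e+01, -7.78494905e-05,
        4.02486854e-03, -4.23975052e-06]), 'eef_pos': array([ 221.04785126, -584.16591659,  247.64972824]), 'tcp_rot': array([-3.14033041e+00,  3.70401194e-06,  3.61745882e-01]), 'contact_force': array([-0.63076382,  0.42575036,  0.62072592]), 'wrist_torque': array([-0.04068097, -0.04376851,  0.01918035]), 'opening': 0.9944183922937949}
```

View pics/top0.png

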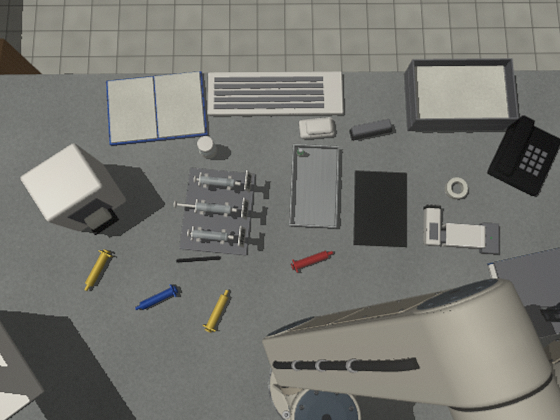

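View pics/side0.png

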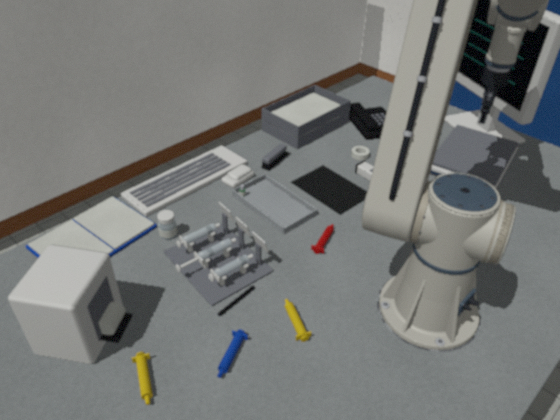

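```bash
python3 - <<'E'
from h import *
f=np.load('top.npz');im,d=f['im'],f['d']
P=cloud('top',d)
for n,(v,u) in dict(desk=(280,400),mat=(205,380),sleeve=(235,465),head=(220,433),handle=(236,443),block=(237,490),rack=(195,228),traywall=(190,341)).items(): print(n,P[v,u].round(1),im[v,u],d[v,u])
a=cv2.resize(im[150:270,165:285],None,fx=4.5,fy=4.5,interpolation=cv2.INTER_CUBIC)
b=cv2.resize(im[195:265,410:510],None,fx=2.6,fy=2.6,interpolation=cv2.INTER_CUBIC)
o=np.zeros((540,800,3),np.uint8);o[:,:540]=a;o[:b.shape[0],540:]=b[:,:260]
# heights map
h=np.clip(P[...,2]/120*255,0,255).astype(np.uint8)
h=cv2.resize(h[195:265,410:510],None,fx=2.6,fy=2.6);o[200:200+h.shape[0],540:]=h[:,:260,None]
cv2.imwrite('pics/crop1.png',o[...,::-1])
# mat
def rect(mask,z,nm,cam='top'):
    c,_=cv2.findContours(mask.astype(np.uint8),cv2.RETR_EXTERNAL,cv2.CHAIN_APPROX_NONE)
    c=max(c,key=cv2.contourArea)[:,0]
    w=np.array([ray(cam,u,v,z)[:2] for u,v in c],np.float32)
    print(nm,cv2.minAreaRect(w))
v,u=np.indices(d.shape)
def box(u0,u1,v0,v1):return (u>=u0)&(u<u1)&(v>=v0)&(v<v1)
Z=P[...,2];g=im.max(2)
rect((g<45)&box(345,415,160,255),1,'mat')
rect((Z>12)&(im.min(2)>70)&box(282,348,138,235),25,'tray')
rect((Z>38)&box(436,486,215,260),46,'sleeve')
rect((im.min(2)>120)&box(420,443,200,250),34,'head')
E
```

```text
desk [ 2.888e+02 -2.641e+02  1.000e-01] [112 114 110] 1374.9447
mat [ 514.4 -214.8    2.9] [39 40 40] 1407.9696
sleeve [ 414.7 -448.2   46.4] [190 188 177] 1351.3762
head [ 461.3 -361.2   36.9] [191 188 179] 1367.3915
handle [ 414.1 -388.7   33.2] [101 101 102] 1363.746
block [ 409.7 -527.8   30.8] [ 81 113  87] 1366.8419
rack [550.  244.4   6.1] [103 104 105] 1405.8519
traywall [ 5.627e+02 -9.860e+01  5.000e-01] [103 107 102] 1417.0074
mat ((505.25274658203125, -214.18960571289062), (152.68348693847656, 225.3564453125), 86.82598876953125)
tray ((574.2865600585938, -14.32470703125), (139.98300170898438, 251.67620849609375), 86.52987670898438)
sleeve ((415.382568359375, -445.69622802734375), (116.12418365478516, 65.12060546875), 85.16780090332031)
head ((444.6534729003906, -356.4984130859375), (44.32431411743164, 107.18392181396484), 86.14991760253906)
```

View pics/crop1.png

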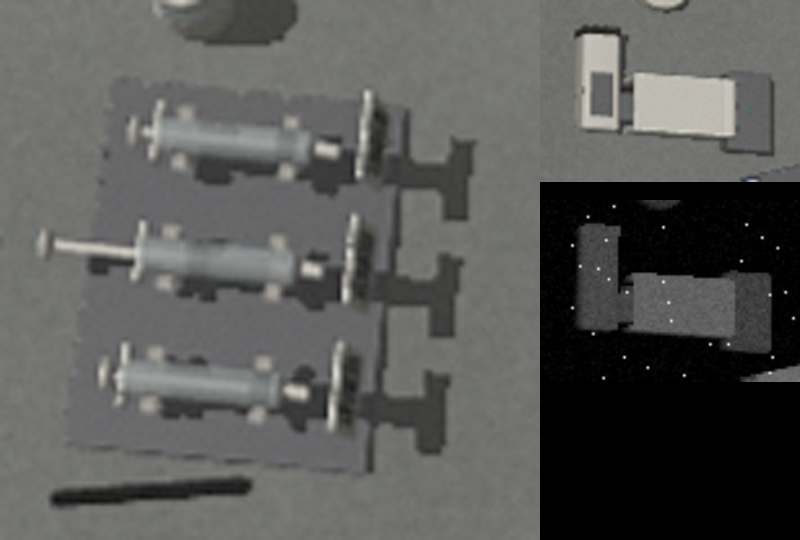

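```bash
python3 - <<'E'
from h import *
f=np.load('top.npz');im,d=f['im'],f['d']
P=cloud('top',d);Z=cv2.medianBlur(P[...,2].astype(np.float32),3)
v,u=np.indices(d.shape)
def box(u0,u1,v0,v1):return (u>=u0)&(u<u1)&(v>=v0)&(v<v1)
def rect(mask,z,nm,cam='top'):
    c,_=cv2.findContours(mask.astype(np.uint8),cv2.RETR_EXTERNAL,cv2.CHAIN_APPROX_NONE)
    c=max(c,key=cv2.contourArea)[:,0]
    w=np.array([ray(cam,a,b,z)[:2] for a,b in c],np.float32)
    print(nm,len(c),cv2.minAreaRect(w))
rect((Z>20)&box(420,443,195,255)&~((u>440)&(v>215)),34,'headZ')
rect((Z>20)&box(420,440,195,255),34,'headZ2')
rect((Z>38)&box(436,486,215,260),46,'sleeve')
# labels: world cloud points z>70 in rack region
for k,(a,b) in enumerate([(222,250),(194,221),(166,193)]):
    m=box(234,256,a,b)&(Z>75)&(Z<112)
    q=P[m]; print('label',k,m.sum(),np.median(q,0).round(1),cv2.minAreaRect(q[:,:2].astype(np.float32)))
for k,(p,q) in enumerate([((123,372),(278,390)),((140,254),(295,268)),((155,132),(310,150))]):
    A=ray('top',165+p[0]/4.5,150+p[1]/4.5,50);B=ray('top',165+q[0]/4.5,150+q[1]/4.5,50)
    e=B-A;print('syr',k,((A+B)/2).round(1),np.linalg.norm(e).round(1),np.degrees(np.arctan2(e[1],e[0]))+90)
# rack base corners from crop at z=8
for c in [(112,78),(408,105),(370,470),(68,443)]: print(ray('top',165+c[0]/4.5,150+c[1]/4.5,8).round(1))
print(r.tcp_to_tips)
E
```

```text
headZ 103 ((449.93414306640625, -360.0302429199219), (44.44690704345703, 120.24955749511719), 86.42830657958984)
headZ2 103 ((450.0260009765625, -358.5584716796875), (41.4976692199707, 120.24955749511719), 86.42830657958984)
sleeve 116 ((415.3659973144531, -447.1280822753906), (113.26789855957031, 64.91236877441406), 85.16780090332031)
label 0 99 [414.3 198.3  94.8] ((414.7002868652344, 198.8330535888672), (11.60086441040039, 55.4560661315918), 82.73958587646484)
label 1 100 [493.5 189.3  94.6] ((382.9065246582031, 151.48336791992188), (284.26177978515625, 30.443767547607422), 18.87875747680664)
label 2 97 [572.4 181.   95.6] ((572.9102172851562, 181.24319458007812), (12.311938285827637, 55.303062438964844), 86.07039642333984)
syr 0 [424.3 291.9  50. ] 100.1 -7.368438369747551
syr 1 [502.4 281.9  50. ] 100.7 -5.921834417700367
syr 2 [581.9 273.   50. ] 102.0 -7.439126449933141
[636.9 360.6   8. ]
[615.9 160.5   8. ]
[369.4 186.3   8. ]
[389.7 384.7   8. ]
17.0
```

{"fn": "drive_tool", "kwargs": {
  "deltas": [
    [0,0,0,0.109],
    [0,0,0,0.109],
    [0,0,0,0.109],
    [0,0,0,0.108]
  ],
  "jaw": 0,
  "force": 40
}}

```text
clock: 0.43
eef_pos: [221.1, -584.3, 247.8]
tcp_rot: [-3.141, 0.0, -0.079]
contact_force: [0.2, 0.2, 0.4]
opening: 1.001
```

{"fn": "drive_tool", "kwargs": {
  "deltas": [
    [2.06,-2.0,0,0],
    [2.06,-2.0,0,0],
    [2.06,-2.0,0,0],
    [2.06,-2.0,0,0],
    [2.06,-2.0,0,0],
    [2.06,-2.0,0,0],
    [2.06,-2.0,0,0],
    [2.06,-2.0,0,0],
    [2.06,-2.0,0,0],
    [2.06,-2.0,0,0],
    [2.06,-2.0,0,0],
    [2.06,-2.0,0,0]
  ]
}}

```text
clock: 1.43
eef_pos: [486.1, -362.1, 248.0]
tcp_rot: [-3.141, 0.001, -0.073]
contact_force: [0.1, 0.2, -0.3]
opening: 0.999
```

{"fn": "drive_tool", "kwargs": {
  "deltas": [
    [0,0,3,0],
    [0,0,3,0],
    [0,0,3,0],
    [0,0,3,0],
    [0,0,2,0],
    [0,0,0,0],
    [0,0,0,0]
  ]
}}

```text
clock: 2.02
eef_pos: [484.7, -362.8, 107.4]
tcp_rot: [-3.14, 0.002, -0.073]
contact_force: [0.5, 0.2, -0.0]
opening: 0.999
```

{"fn": "drive_tool", "kwargs": {
  "deltas": [
    [0,0,3,0],
    [0,0,3,0],
    [0,0,1.4,0],
    [0,0,0.9,0],
    [0,0,0,0],
    [0,0,0,0]
  ]
}}

```text
clock: 2.52
eef_pos: [486.1, -363.9, 26.6]
tcp_rot: [3.141, -0.001, -0.073]
contact_force: [-0.0, -0.7, 0.7]
opening: 1.0
```

{"fn": "drive_tool", "kwargs": {
  "deltas": [
    [0,0,0,0],
    [0,0,0,0],
    [0,0,0,0],
    [0,0,0,0],
    [0,0,0,0],
    [0,0,0,0],
    [0,0,0,0],
    [0,0,0,0]
  ],
  "jaw": 1,
  "force": 40
}}

```text
clock: 3.18
eef_pos: [485.9, -363.8, 26.5]
tcp_rot: [3.141, -0.001, -0.073]
contact_force: [-0.5, 0.2, 6.4]
opening: 0.478
```

{"fn": "drive_tool", "kwargs": {
  "deltas": [
    [0,0,-0.3,0],
    [0,-0.6,0,0],
    [0,-1,0,0],
    [0,-1,0,0],
    [0,-1,0,0],
    [0,-1,0,0],
    [0,-1,0,0],
    [0,-1,0,0],
    [0,-1,0,0],
    [0,-1,0,0],
    [0,-1,0,0],
    [0,-1,0,0]
  ]
}}

```text
clock: 4.18
eef_pos: [493.2, -256.5, 28.3]
tcp_rot: [3.142, -0.0, -0.073]
contact_force: [0.6, -0.2, -2.0]
opening: 0.486
```

{"fn": "drive_tool", "kwargs": {
  "deltas": [
    [0,-1,0,0],
    [0,-1,0,0],
    [0,-1,0,0],
    [0,0,0,0],
    [0,0,0,0]
  ]
}}

```text
clock: 4.6
eef_pos: [495.4, -227.1, 28.3]
tcp_rot: [3.142, -0.0, -0.072]
contact_force: [0.0, -0.5, -2.5]
opening: 0.484
```

```bash
python3 - <<'E'
from h import *
im,d=grab('top'); im2,_=grab('side')
o=np.zeros((400,800,3),np.uint8);o[:,:400]=cv2.resize(im[160:280,360:480],(400,400));o[:,400:]=cv2.resize(im2[100:220,300:420],(400,400))
cv2.imwrite('pics/c2.png',o[...,::-1])
E
```

```text
(no output)
```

View pics/c2.png

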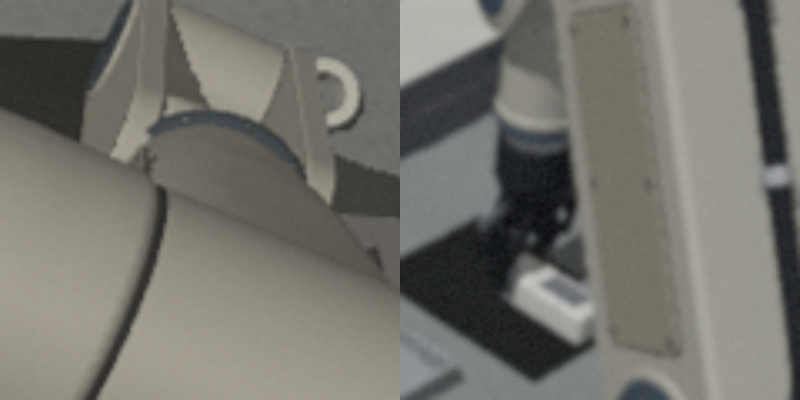

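{"fn": "drive_tool", "kwargs": {
  "deltas": [
    [0,0,0.1,0],
    [0,0,0.1,0],
    [0,0,0,0],
    [0,0,0,0]
  ]
}}

```text
clock: 5.03
eef_pos: [495.4, -228.1, 26.5]
tcp_rot: [3.141, -0.0, -0.074]
contact_force: [-1.0, -0.0, 2.1]
opening: 0.486
```

{"fn": "drive_tool", "kwargs": {
  "deltas": [
    [0,0,0,0],
    [0,0,0,0],
    [0,0,0,0],
    [0,0,0,0],
    [0,0,0,0],
    [0,0,0,0],
    [0,0,0,0],
    [0,0,0,0]
  ],
  "jaw": 0
}}

```text
clock: 5.7
eef_pos: [495.3, -227.6, 26.3]
tcp_rot: [-3.142, 0.0, -0.073]
contact_force: [0.3, 0.2, -0.4]
opening: 0.997
```

{"fn": "drive_tool", "kwargs": {
  "deltas": [
    [0,0,-2,0],
    [0,0,-3,0],
    [0,0,-3.5,0],
    [0,0,-3.5,0],
    [0,-3.5,0,0],
    [0,-3.5,0,0],
    [0,-3.5,0,0],
    [0,-3.5,0,0],
    [0,-3.5,0,0],
    [0,-3.5,0,0],
    [0,-3.5,0,0],
    [0,-3.5,0,0]
  ]
}}

```text
clock: 6.7
eef_pos: [515.5, 53.3, 146.4]
tcp_rot: [-3.142, -0.0, -0.073]
contact_force: [0.5, 0.1, -0.6]
opening: 1.001
```

{"fn": "drive_tool", "kwargs": {
  "deltas": [
    [0,0,0,-0.12],
    [0,0,0,-0.12],
    [0,0,0,-0.12],
    [0,0,0,-0.12],
    [0,0,0,-0.12],
    [0,0,0,-0.12],
    [0,0,0,-0.12],
    [0,0,0,-0.12],
    [0,0,0,-0.12],
    [0,0,0,-0.12],
    [0,0,0,-0.12],
    [0,0,0,-0.12]
  ]
}}

```text
clock: 7.7
eef_pos: [515.6, 51.6, 146.3]
tcp_rot: [-3.142, 0.0, 1.373]
contact_force: [0.9, 0.8, 0.1]
opening: 1.002
```

{"fn": "drive_tool", "kwargs": {
  "deltas": [
    [0,0,0,-0.066],
    [0,0,0,-0.066]
  ]
}}

```text
clock: 7.87
eef_pos: [515.6, 51.6, 146.3]
tcp_rot: [-3.142, -0.0, 1.502]
contact_force: [-0.0, -0.8, 0.1]
opening: 1.003
```

```bash
python3 - <<'E'
from h import *
im,d=grab('top'); im2,_=grab('side')
o=np.zeros((400,800,3),np.uint8);o[:,:400]=cv2.resize(im[160:280,360:480],(400,400));o[:,400:]=cv2.resize(im2[120:220,300:400],(400,400))
cv2.imwrite('pics/c3.png',o[...,::-1])
E
```

```text
(no output)
```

View pics/c3.png

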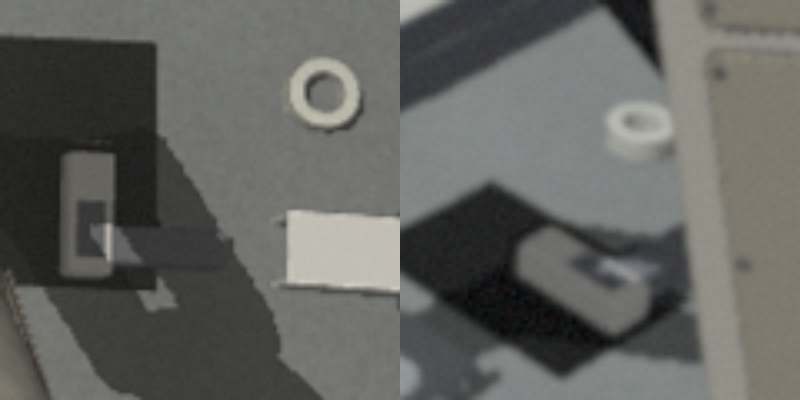

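```bash
python3 - <<'E'
from h import *
f=np.load('top.npz');im,d=f['im'],f['d']
P=cloud('top',d);Z=cv2.medianBlur(P[...,2].astype(np.float32),3)
v,u=np.indices(d.shape)
def rect(mask,z,nm):
    c,_=cv2.findContours(mask.astype(np.uint8),cv2.RETR_EXTERNAL,cv2.CHAIN_APPROX_NONE)
    c=max(c,key=cv2.contourArea)[:,0]
    w=np.array([ray('top',a,b,z)[:2] for a,b in c],np.float32)
    print(nm,len(c),cv2.minAreaRect(w))
b=lambda a,c,e,g:(u>=a)&(u<c)&(v>=e)&(v<g)
m=Z>18
rect(m&b(372,394,195,250),34,'head'); rect(m&b(398,434,215,250),34,'handle')
E
```

```text
head 103 ((458.2157287597656, -221.9009246826172), (43.89798355102539, 119.98773193359375), 87.06452178955078)
handle 80 ((425.3406982421875, -299.37139892578125), (85.37102508544922, 42.641231536865234), 86.25810241699219)
```

{"fn": "drive_tool", "kwargs": {
  "deltas": [
    [-3.24,-0.66,0,-0.008],
    [-3.24,-0.66,0,0],
    [-3.24,-0.66,0,0],
    [-3.24,-0.66,0,0],
    [-3.24,-0.66,0,0],
    [-3.24,-0.66,0,0],
    [-3.24,-0.66,0,0],
    [-3.24,-0.66,0,0],
    [-3.24,-0.66,0,0],
    [-3.24,-0.66,0,0],
    [0,0,2,0],
    [0,0,2,0]
  ]
}}

```text
clock: 8.97
eef_pos: [429.3, -269.9, 106.8]
tcp_rot: [3.138, 0.002, 1.501]
contact_force: [-0.7, -0.5, -0.6]
opening: 1.003
```

{"fn": "drive_tool", "kwargs": {
  "deltas": [
    [0,0,1,0],
    [0,0,0,0],
    [0,0,0,0]
  ]
}}

```text
clock: 9.22
eef_pos: [428.7, -267.0, 96.1]
tcp_rot: [-3.14, -0.001, 1.506]
contact_force: [0.6, -0.5, 0.1]
opening: 0.996
```

{"fn": "drive_tool", "kwargs": {
  "deltas": [
    [0,-0.1,2,0],
    [0,0,2,0],
    [0,0,2,0],
    [0,0,1.2,0],
    [0,0,0,0],
    [0,0,0,0],
    [0,0,0,0]
  ]
}}

```text
clock: 9.8
eef_pos: [428.9, -267.6, 25.5]
tcp_rot: [3.14, 0.001, 1.507]
contact_force: [0.5, 0.8, -0.2]
opening: 0.999
```

{"fn": "drive_tool", "kwargs": {
  "deltas": [
    [0,0,0,0],
    [0,0,0,0],
    [0,0,0,0],
    [0,0,0,0],
    [0,0,0,0],
    [0,0,0,0],
    [0,0,0,0],
    [0,0,0,0],
    [0,0,0,0]
  ],
  "jaw": 1,
  "force": 35
}}

```text
clock: 10.55
eef_pos: [427.4, -267.5, 25.0]
tcp_rot: [-3.141, 0.0, 1.506]
contact_force: [-6.4, -0.9, 12.2]
opening: 0.407
```

{"fn": "drive_tool", "kwargs": {
  "deltas": [
    [0,0,-1,0],
    [0,0,-2,0],
    [0,0,-3,0],
    [0,0,-3,-0.05],
    [0,0,-3,-0.1],
    [0,0,0,-0.115],
    [0,0,0,-0.115],
    [0,0,0,-0.115],
    [0,0,0,-0.115],
    [0,0,0,-0.115],
    [0,0,0,-0.115],
    [0,0,0,-0.115]
  ]
}}

```text
clock: 11.55
eef_pos: [427.6, -267.1, 144.6]
tcp_rot: [3.142, -0.0, 2.468]
contact_force: [-0.6, -0.1, -2.4]
opening: 0.406
```

{"fn": "drive_tool", "kwargs": {
  "deltas": [
    [0,0,0,-0.115],
    [0,0,0,-0.115],
    [0,0,0,-0.115],
    [0,0,0,-0.115],
    [0,0,0,-0.113],
    [0,0,0,0],
    [0,0,0,0]
  ]
}}

```text
clock: 12.13
eef_pos: [427.7, -267.2, 144.5]
tcp_rot: [3.142, -0.0, 3.031]
contact_force: [-0.6, -0.3, -3.7]
opening: 0.402
```

{"fn": "drive_tool", "kwargs": {
  "deltas": [
    [-0.2,1.0,0,0],
    [-0.5,2.4,0,0],
    [-0.55,2.5,0,0],
    [-0.55,2.5,0,0],
    [-0.55,2.5,0,0],
    [-0.55,2.5,0,0],
    [-0.55,2.5,0,0],
    [-0.55,2.5,0,0],
    [-0.55,2.5,0,0],
    [-0.55,2.5,0,0],
    [-0.55,2.5,0,0],
    [-0.55,1.9,0,0]
  ]
}}

```text
clock: 13.13
eef_pos: [519.2, 4.9, 144.4]
tcp_rot: [3.141, -0.0, 3.032]
contact_force: [1.0, 0.6, -2.4]
opening: 0.403
```

{"fn": "drive_tool", "kwargs": {
  "deltas": [
    [0,0,1.3,0],
    [0,0,1.3,0],
    [0,0,1.3,0],
    [0,0,1.3,0],
    [0,0,0,0],
    [0,0,0,0],
    [0,0,0,0]
  ]
}}

```text
clock: 13.72
eef_pos: [519.4, 2.7, 92.9]
tcp_rot: [3.141, 0.0, 3.034]
contact_force: [1.2, -0.2, -2.5]
opening: 0.398
```

```bash
python3 - <<'E'
from h import *
im,d=grab('top'); im2,_=grab('side')
o=np.zeros((400,800,3),np.uint8);o[:,:400]=cv2.resize(im[150:270,200:320],(400,400));o[:,400:]=cv2.resize(im2[150:270,200:320],(400,400))
cv2.imwrite('pics/c4.png',o[...,::-1])
E
```

```text
(no output)
```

View pics/c4.png

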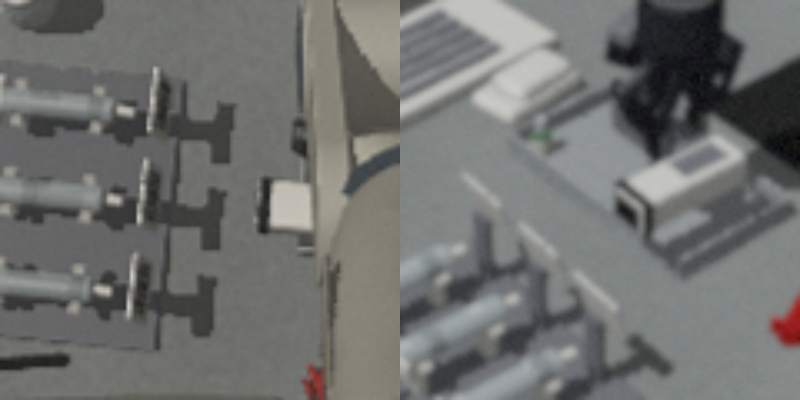

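```bash
python3 - <<'E'
from h import *
f=np.load('top.npz');im,d=f['im'],f['d']
P=cloud('top',d);Z=P[...,2]
v,u=np.indices(d.shape)
m=(Z>85)&(Z<115)&(u>272)&(u<293)&(v>195)&(v<228)&(im.min(2)>0)
q=P[m]; print(m.sum(),np.median(q,0),cv2.minAreaRect(q[:,:2].astype(np.float32)))
for a in range(276,294,2):
    k=m&((u==a)|(u==a+1))
    if k.sum()>3: print(a,P[k].mean(0).round(1),k.sum(), P[k][:,0].min().round(1),P[k][:,0].max().round(1))
print('bright label/ aim proj',proj('top',np.array([482.6,97.7,102])))
E
```

```text
249 [481.6650448   76.71856211 100.62610989] ((482.94512939453125, 76.11032104492188), (46.17467498779297, 42.62548065185547), 85.55240631103516)
276 [479.9  97.3  98.3] 18 463.4 499.2
278 [483.5  92.3 101.5] 32 462.9 504.4
280 [483.1  86.7 100.5] 31 463.2 505.0
282 [482.1  81.1 100.5] 30 463.0 501.7
284 [482.1  75.5 100.4] 30 462.0 502.5
286 [482.1  69.9 100.1] 30 462.2 502.8
288 [481.3  64.3 100.1] 31 461.4 502.7
290 [480.5  58.7  99.8] 32 461.0 502.4
292 [478.8  54.6 101.2] 15 459.9 498.5
bright label/ aim proj (np.float64(276.57665244880604), np.float64(210.80053608570122))
```

{"fn": "drive_tool", "kwargs": {
  "deltas": [
    [0,0,-0.1,0],
    [0,0,0,0],
    [0,0,0,0],
    [0,0,0,0],
    [0,0,0,0],
    [0,0,0,0],
    [0,0,0,0],
    [0,0,0,0],
    [0,0,0,0],
    [0,0,0,0],
    [0,0,0,0],
    [0,0,0,0]
  ]
}}

```text
clock: 14.82
eef_pos: [519.1, 2.4, 93.3]
tcp_rot: [3.142, -0.0, 3.035]
contact_force: [0.1, 0.8, -2.8]
opening: 0.401
```

{"fn": "drive_tool", "kwargs": {
  "deltas": [
    [0,0,0,0],
    [0,0,0,0],
    [0,0,0,0],
    [0,0,0,0]
  ]
}}

```text
clock: 15.15
eef_pos: [519.2, 2.4, 93.3]
tcp_rot: [-3.142, -0.0, 3.035]
contact_force: [0.3, 0.7, -3.4]
opening: 0.401
```

{"fn": "drive_tool", "kwargs": {
  "deltas": [
    [0,0,-2,0],
    [0,0,-2,0],
    [-0.05,-1,0,0],
    [-0.12,-2.5,0,0],
    [-0.12,-2.6,0,0],
    [-0.12,-2.6,0,0],
    [-0.12,-2.6,0,0],
    [-0.13,-2.6,0,0],
    [-0.13,-2.6,0,0],
    [-0.13,-2.6,0,0],
    [-0.13,-2.6,0,0],
    [-0.12,-2.0,0,0]
  ]
}}

```text
clock: 16.15
eef_pos: [504.8, -236.7, 132.6]
tcp_rot: [-3.141, -0.0, 3.034]
contact_force: [0.2, 1.2, -2.7]
opening: 0.401
```

{"fn": "drive_tool", "kwargs": {
  "deltas": [
    [0,0,1.5,0],
    [0,0,2,0],
    [0,0,2,0],
    [0,0,2,0],
    [0,0,1.5,0],
    [0,0,1,0],
    [0,0,0.5,0],
    [0,0,0,0],
    [0,0,0,0]
  ]
}}

```text
clock: 16.9
eef_pos: [505.7, -234.7, 28.5]
tcp_rot: [-3.141, 0.0, 3.035]
contact_force: [0.7, 1.0, -2.3]
opening: 0.398
```

{"fn": "drive_tool", "kwargs": {
  "deltas": [
    [0,0,0.1,0],
    [0,0,0.1,0],
    [0,0,0,0],
    [0,0,0,0]
  ]
}}

```text
clock: 17.23
eef_pos: [505.8, -234.5, 26.7]
tcp_rot: [-3.141, 0.001, 3.035]
contact_force: [0.7, 0.3, -2.3]
opening: 0.405
```

{"fn": "drive_tool", "kwargs": {
  "deltas": [
    [0,0,0.07,0],
    [0,0,0.05,0],
    [0,0,0,0],
    [0,0,0,0]
  ]
}}

```text
clock: 17.57
eef_pos: [506.0, -234.6, 25.4]
tcp_rot: [-3.141, 0.001, 3.035]
contact_force: [0.1, -1.0, 3.2]
opening: 0.397
```

{"fn": "drive_tool", "kwargs": {
  "deltas": [
    [0,0,0,0],
    [0,0,0,0],
    [0,0,0,0],
    [0,0,0,0],
    [0,0,0,0],
    [0,0,0,0],
    [0,0,0,0],
    [0,0,0,0]
  ],
  "jaw": 0
}}

```text
clock: 18.23
eef_pos: [505.5, -234.4, 25.1]
tcp_rot: [-3.142, -0.0, 3.035]
contact_force: [0.2, -0.7, -0.5]
opening: 1.0
```

{"fn": "drive_tool", "kwargs": {
  "deltas": [
    [0,0,-1,0],
    [0,0,-2,0],
    [0,0,-3,0],
    [0,0,-3.5,0],
    [0,0,-3.5,0.1],
    [0,0,0,0.115],
    [0,0,0,0.115],
    [0,0,0,0.115],
    [0,0,0,0.115],
    [0,0,0,0.115],
    [0,0,0,0.115],
    [0,0,0,0.115]
  ]
}}

```text
clock: 19.23
eef_pos: [505.5, -234.4, 155.9]
tcp_rot: [3.141, 0.0, 2.124]
contact_force: [-0.5, -0.1, -0.1]
opening: 0.996
```

{"fn": "drive_tool", "kwargs": {
  "deltas": [
    [0,0,0,0.115],
    [0,0,0,0.115],
    [0,0,0,0.115],
    [0,0,0,0.115],
    [0,0,0,0.115],
    [0,0,0,0.092],
    [0,0,0,0],
    [0,0,0,0]
  ]
}}

```text
clock: 19.9
eef_pos: [505.5, -234.4, 155.7]
tcp_rot: [3.141, 0.0, 1.466]
contact_force: [-0.7, -0.6, 0.5]
opening: 1.0
```

{"fn": "drive_tool", "kwargs": {
  "deltas": [
    [1.6,-0.18,0,0],
    [3.2,-0.36,0,0],
    [3.2,-0.36,0,0],
    [3.2,-0.36,0,0],
    [3.2,-0.36,0,0],
    [3.2,-0.36,0,0],
    [3.2,-0.36,0,0],
    [3.2,-0.36,0,0],
    [3.2,-0.36,0,0],
    [3.2,-0.36,0,0],
    [3.2,-0.36,0,0],
    [3.2,-0.36,0,0]
  ],
  "jaw": 0.25,
  "force": 25
}}

```text
clock: 20.9
eef_pos: [503.8, 137.5, 155.5]
tcp_rot: [3.141, -0.0, 1.467]
contact_force: [0.6, -0.6, 0.0]
opening: 0.749
```

{"fn": "drive_tool", "kwargs": {
  "deltas": [
    [3.2,-0.36,0,0],
    [3.2,-0.36,0,0],
    [3.2,-0.36,0,0],
    [3.2,-0.36,0,0],
    [1.72,-0.14,0,0],
    [0,0,0,0],
    [0,0,0,0]
  ]
}}

```text
clock: 21.48
eef_pos: [503.7, 282.5, 155.1]
tcp_rot: [-3.142, 0.0, 1.467]
contact_force: [-0.6, -0.3, -0.3]
opening: 0.75
```

```bash
python3 - <<'E'
from h import *
im,d=grab('top'); im2,_=grab('side')
o=np.zeros((400,800,3),np.uint8);o[:,:400]=cv2.resize(im[150:270,160:280],(400,400));o[:,400:]=cv2.resize(im2[180:300,150:270],(400,400))
cv2.imwrite('pics/c5.png',o[...,::-1])
P=cloud('top',d);Z=cv2.medianBlur(P[...,2].astype(np.float32),3)
v,u=np.indices(d.shape)
m=(Z>20)&(u>340)&(u<425)&(v>165)&(v<250)
print('scanner box world',ray('top',u[m].min(),v[m].max(),34),ray('top',u[m].max(),v[m].min(),34),np.median(P[m],0))
E
```

```text
scanner box world [ 440.73368167 -137.15923653   34.        ] [ 580.74745284 -265.11645262   34.        ] [ 479.07964285 -226.60770378   33.20890152]
```

View pics/c5.png

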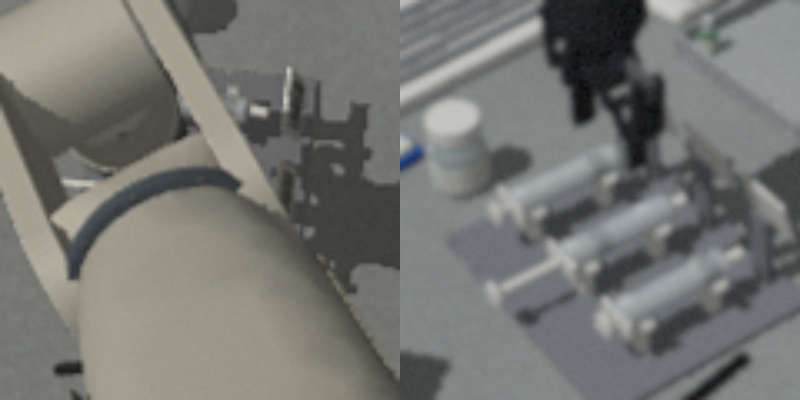

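{"fn": "drive_tool", "kwargs": {
  "deltas": [
    [0,-0.1,2,0],
    [0,0,2,0],
    [0,0,2,0],
    [0,0,1.5,0],
    [0,0,1,0],
    [0,0,0.8,0],
    [0,0,0.4,0],
    [0,0,0,0],
    [0,0,0,0]
  ]
}}

```text
clock: 22.33
eef_pos: [503.4, 282.0, 58.6]
tcp_rot: [3.141, -0.0, 1.463]
contact_force: [0.6, -0.6, -0.6]
opening: 0.749
```

{"fn": "drive_tool", "kwargs": {
  "deltas": [
    [0,0,0,0],
    [0,0,0,0],
    [0,0,0,0],
    [0,0,0,0],
    [0,0,0,0],
    [0,0,0,0],
    [0,0,0,0],
    [0,0,0,0]
  ],
  "jaw": 1,
  "force": 25
}}

```text
clock: 23.0
eef_pos: [503.4, 282.3, 58.7]
tcp_rot: [3.141, -0.001, 1.463]
contact_force: [-1.3, 0.0, 6.1]
opening: 0.271
```

{"fn": "drive_tool", "kwargs": {
  "deltas": [
    [0,0,-0.3,0],
    [0,0,-0.6,0],
    [0,0,-1,0],
    [0,0,-1.5,0],
    [0,0,-2,0],
    [0,0,-2,0],
    [0,0,-1.5,0],
    [0,0,-0.6,0],
    [0,0,0,0]
  ]
}}

```text
clock: 23.75
eef_pos: [503.9, 282.6, 155.2]
tcp_rot: [3.139, -0.002, 1.463]
contact_force: [-0.5, -0.3, -1.2]
opening: 0.272
```

{"fn": "drive_tool", "kwargs": {
  "deltas": [
    [-0.8,0.35,0,0],
    [-1.8,0.75,0,0],
    [-2.6,1.15,0,0],
    [-3,1.3,0,0],
    [-3,1.3,0,0],
    [-3,1.3,0,0],
    [-3,1.3,0,0],
    [-3,1.3,0,0],
    [-3,1.3,0,0],
    [-2.8,1.1,0,0],
    [-2.2,0.83,0,0],
    [-1.2,0.6,0,0]
  ]
}}

```text
clock: 24.75
eef_pos: [595.8, -26.9, 151.7]
tcp_rot: [-3.139, 0.001, 1.461]
contact_force: [-0.1, 0.4, -0.7]
opening: 0.267
```

{"fn": "drive_tool", "kwargs": {
  "deltas": [
    [0,0,0,-0.05],
    [0,0,0,-0.1],
    [0,0,0,-0.115],
    [0,0,0,-0.115],
    [0,0,0,-0.115],
    [0,0,0,-0.115],
    [0,0,0,-0.115],
    [0,0,0,-0.115],
    [0,0,0,-0.115],
    [0,0,0,-0.115],
    [0,0,0,-0.115],
    [0,0,0,-0.115]
  ]
}}

```text
clock: 25.75
eef_pos: [595.6, -23.5, 152.0]
tcp_rot: [-3.141, -0.002, 2.769]
contact_force: [-0.3, 0.0, -0.3]
opening: 0.268
```

{"fn": "drive_tool", "kwargs": {
  "deltas": [
    [0,0,0,-0.115],
    [0,0,0,-0.115],
    [0,0,0,-0.05],
    [0,0,0,-0.038],
    [0,0,0,0],
    [0,0,0,0]
  ]
}}

```text
clock: 26.25
eef_pos: [595.8, -23.6, 152.3]
tcp_rot: [3.142, -0.001, 3.08]
contact_force: [0.7, -0.2, -1.6]
opening: 0.268
```

```bash
python3 - <<'E'
from h import *
im,d=grab('top'); im2,_=grab('side')
o=np.zeros((400,800,3),np.uint8);o[:,:400]=cv2.resize(im[120:240,260:380],(400,400));o[:,400:]=cv2.resize(im2[100:250,200:350],(400,400))
cv2.imwrite('pics/c6.png',o[...,::-1])
E
```

```text
(no output)
```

View pics/c6.png

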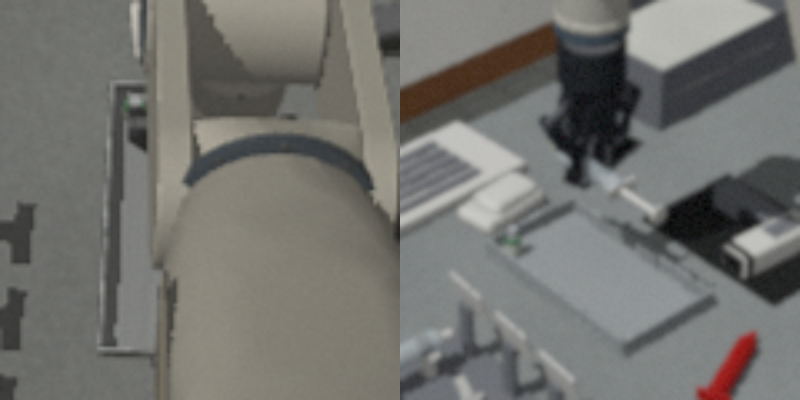

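{"fn": "drive_tool", "kwargs": {
  "deltas": [
    [0,0,1,0],
    [0,0,2,0],
    [0,0,2,0],
    [0,0,2,0],
    [0,0,2,0],
    [0,0,1.5,0],
    [0,0,0.8,0],
    [0,0,0.4,0],
    [0,0,0.3,0],
    [0,0,0,0],
    [0,0,0,0]
  ]
}}

```text
clock: 27.27
eef_pos: [596.9, -23.8, 33.7]
tcp_rot: [3.142, 0.001, 3.081]
contact_force: [-1.8, -0.4, -0.1]
opening: 0.265
```

{"fn": "drive_tool", "kwargs": {
  "deltas": [
    [0,0,0.15,0],
    [0,0,0.15,0],
    [0,0,0.1,0],
    [0,0,0,0],
    [0,0,0,0]
  ]
}}

```text
clock: 27.68
eef_pos: [596.4, -23.8, 29.2]
tcp_rot: [3.142, 0.0, 3.081]
contact_force: [-0.0, -0.4, -0.4]
opening: 0.267
```

{"fn": "drive_tool", "kwargs": {
  "deltas": [
    [0,0,0.1,0],
    [0,0,0.1,0],
    [0,0,0.1,0],
    [0,0,0,0],
    [0,0,0,0]
  ]
}}

```text
clock: 28.1
eef_pos: [596.3, -23.8, 26.0]
tcp_rot: [3.142, -0.0, 3.081]
contact_force: [0.6, -0.3, -1.6]
opening: 0.275
```

{"fn": "drive_tool", "kwargs": {
  "deltas": [
    [0,0,0.05,0],
    [0,0,0.05,0],
    [0,0,0,0],
    [0,0,0,0]
  ]
}}

```text
clock: 28.43
eef_pos: [596.3, -23.8, 25.1]
tcp_rot: [-3.142, -0.0, 3.081]
contact_force: [-1.1, 0.0, 0.2]
opening: 0.269
```

{"fn": "drive_tool", "kwargs": {
  "deltas": [
    [0,0,0.04,0],
    [0,0,0.03,0],
    [0,0,0,0],
    [0,0,0,0]
  ]
}}

```text
clock: 28.77
eef_pos: [596.5, -23.8, 24.8]
tcp_rot: [-3.142, 0.0, 3.081]
contact_force: [-2.1, 0.1, 5.2]
opening: 0.268
```

{"fn": "drive_tool", "kwargs": {
  "deltas": [
    [0,0,0,0],
    [0,0,0,0],
    [0,0,0,0],
    [0,0,0,0],
    [0,0,0,0],
    [0,0,0,0]
  ],
  "jaw": 0.45
}}

```text
clock: 29.27
eef_pos: [596.4, -23.8, 24.3]
tcp_rot: [-3.142, -0.0, 3.081]
contact_force: [-0.5, 0.5, -0.3]
opening: 0.548
```

{"fn": "drive_tool", "kwargs": {
  "deltas": [
    [0,0,-0.5,0],
    [0,0,-1,0],
    [0,0,-2,0],
    [0,0,-3,0],
    [0,0,-3,0],
    [0,0,-3,0],
    [0,0,-3,0],
    [0,0,-1,0]
  ]
}}

```text
clock: 29.93
eef_pos: [598.5, -23.9, 195.0]
tcp_rot: [3.141, 0.007, 3.081]
contact_force: [1.2, 0.5, 0.2]
opening: 0.552
```

{"fn": "drive_tool", "kwargs": {
  "deltas": [
    [0,3,0,0],
    [0,3,0,0],
    [0,3,0,0],
    [0,3,0,0],
    [0,3,0,0],
    [0,3,0,0],
    [0,3,0,0],
    [0,3,0,0],
    [0,3,0,0],
    [0,3,0,0],
    [0,0,0,0],
    [0,0,0,0]
  ]
}}

```text
clock: 30.93
eef_pos: [614.2, 276.9, 189.3]
tcp_rot: [-3.141, -0.0, 3.083]
contact_force: [-0.1, -1.2, 0.5]
opening: 0.55
```

```bash
python3 - <<'E'
from h import *
im,d=grab('top'); im2,_=grab('side')
o=np.zeros((400,800,3),np.uint8);o[:,:400]=cv2.resize(im[120:260,280:420],(400,400),interpolation=cv2.INTER_CUBIC);o[:,400:]=cv2.resize(im2[130:250,220:340],(400,400),interpolation=cv2.INTER_CUBIC)
cv2.imwrite('pics/c7.png',o[...,::-1])
E
```

```text
(no output)
```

View pics/c7.png

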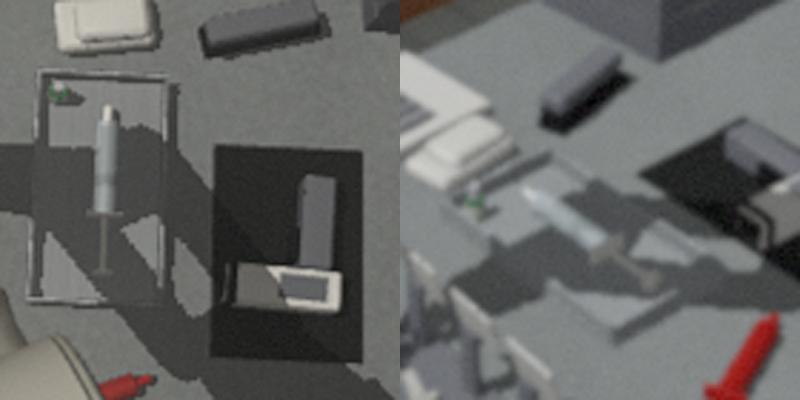

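```bash
python3 - <<'E'
from h import *
print(job.sign_off())
E
```

```text
the job is handed in; nothing more can be done
None
```

The job is done and handed in at about 31 s of the 69 s limit, with no verdict reported. The drawn-up syringe was the one in the middle lane.

- **Scanner out of the sleeve:** I drew it out about 135 mm by the nose, laid it flat and let go. I then took it again by the handle across the trigger at 35 N.
- **Scan:** I aimed it at the middle label from about 90 mm and held it still for about 1.3 s. The top camera put the beam within a few mm of the label centre.
- **Scanner on the mat:** It lies on its side and let go, with its middle about 12 mm from the mat's centre.
- **Syringe in the tray:** It lies along the tray's length with the plunger clearly still out, near the middle and clear of the vial. The last picture shows the scanner and the syringe free of the gripper. The gripper is parked about 190 mm up, over the rack.
- **Other things:** The vial, mouse and stapler looked unmoved in that picture, and the arm met no unexpected forces. I did not re-measure the other two syringes or the remaining things on the desk.

The trigger's travel could not be read directly. I judged it fully squeezed from the jaw opening, about 34 mm against the 37 mm expected, so the reading is slightly low. No check failed.

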